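# Load two glaze jars into the carrying crate and lock them in with its keeper bar

### The job

Lift the crate's keeper bar by its knob out of the front notch, park it in the back notch and, with it parked there, stand the two glass jars from the bench upright in the two cork-lined cells, one in each, setting them down rather than dropping them. Then lift the bar again and drop it fully home in the front notch, over the jar lids. Leave the jar that is already in the crate, the stacked pots, the scraper and the rib where they are.

Things in the scene. Friction and masses are not known exactly. Their poses are not given: they have to be found in the camera images.
- crate: Plywood jar crate, fixed to the bench. Origin on the bench under the middle cell; x points to its back (roughly away from the robot), y along the row of cells. Floor 8 mm thick. Three 66 x 66 mm cells at y = -74, 0, 74 mm; walls 8 mm thick, tops 50 mm above the bench. Behind them an open bay to x = 130 mm. Two taller end cheeks, y = +-107 to +-119 mm, x = -45 to 130 mm, 123 mm high, have notched tops.
- knob (a point): Grip point on the axis of the keeper bar's knob: an upright dark wood cylinder, 24 mm diameter, 40 mm high, on the middle of the bar. The point is 25 mm above the bar's top, 15 mm below the knob's top, 144 mm above the bench with the bar home. The wooden bar (16 mm wide, 14 mm thick, 238 mm long) lies along the crate's y in both cheeks' notches, its underside 105 mm above the bench, just over the jar lids.
- notch_front (a point): Where the knob point is with the bar home in the front notch (nearest the robot, over the middle of the cells). Each cheek's top has three notches, 22 mm wide along the crate's x and 18 mm deep.
- notch_mid (a point): Where the knob point is when the bar is home in the middle notch (50 mm behind the front one; not used).
- notch_back (a point): Where the knob point is when the bar is home in the back notch (100 mm behind the front one, over the open bay, clear of the cells).
- keeper_slide (a joint): Position of the bar along the crate's x, m: 0 in the middle of the front notch, 0.05 middle notch, 0.10 back notch; 3 mm play either way in a notch. End stops at -0.006 and 0.106. Slides easily (under 1 N).
- keeper_lift (a joint): Height of the bar above home, m: 0 = fully down in a notch, 0.018 = riding on the teeth between the notches (lift higher than that to move it), 0.06 = upper stop. The bar cannot turn: it only lifts straight up and slides along the crate's x. It weighs about 0.16 kg and falls by its own weight when let go.
- jar_a: Clear glass jar with a plain metal screw lid, closed, empty, about 0.18 kg, standing on the bench at the start: glass 54 mm diameter up to 58 mm, then a shoulder, lid 50 mm diameter from 66 to 88 mm (the top). Origin at the centre of its underside, z up.
- jar_b: A second jar just like jar_a, also standing on the bench at the start.
- jar_c: A third such jar, already standing in one cell of the crate (any of the three); it stays there. Origin at the centre of its underside.
- mat_a: Round cork mat, 56 mm diameter, 3 mm thick, fixed in the middle of the floor of one of the two empty cells. Origin at the centre of its underside, 8 mm above the bench. A jar standing on it has its underside 11 mm above the bench.
- mat_b: The same cork mat in the other empty cell.
- pots: Two small terracotta flowerpots stacked one in the other, 80 mm across, 88 mm high, on the bench; to be left alone. Origin at the centre of the underside.
- scraper: Yellow plastic scraper, 100 x 55 x 9 mm, flat on the bench; to be left alone.
- rib: Bamboo rib, about 127 x 34 x 5 mm, flat on the bench; to be left alone.
There are look-alikes about, which are no part of the job. Leave any blue or yellow look-alike of the jar_a alone.

How it is judged (in metres and radians):
On the way, in this order (a step that is already met when the one before it is completed fails the run):
1. the keeper bar is home in the back notch (value of joint keeper_slide between 0.096 and 0.104 m and value of joint keeper_lift below 0.004 m), for 0.2 s.
2. one jar stands released on a cork mat, the bar still home in the back notch (all of step 1 and ((horizontal distance between jar_a and mat_a below 0.012 m and z of jar_a in the frame of mat_a between 0 and 0.006 m and angle between jar_a's own z axis and vertical below 0.1 rad and contact force between the fingers and jar_a below 0.1 N) or (horizontal distance between jar_a and mat_b below 0.012 m and z of jar_a in the frame of mat_b between 0 and 0.006 m and angle between jar_a's own z axis and vertical below 0.1 rad and contact force between the fingers and jar_a below 0.1 N) or (horizontal distance between jar_b and mat_a below 0.012 m and z of jar_b in the frame of mat_a between 0 and 0.006 m and angle between jar_b's own z axis and vertical below 0.1 rad and contact force between the fingers and jar_b below 0.1 N) or (horizontal distance between jar_b and mat_b below 0.012 m and z of jar_b in the frame of mat_b between 0 and 0.006 m and angle between jar_b's own z axis and vertical below 0.1 rad and contact force between the fingers and jar_b below 0.1 N))), for 0.2 s.
3. both jars stand released on the cork mats, one in each cell, the bar still home in the back notch (all of step 1 and (((horizontal distance between jar_a and mat_a below 0.012 m and z of jar_a in the frame of mat_a between 0 and 0.006 m and angle between jar_a's own z axis and vertical below 0.1 rad and contact force between the fingers and jar_a below 0.1 N) and (horizontal distance between jar_b and mat_b below 0.012 m and z of jar_b in the frame of mat_b between 0 and 0.006 m and angle between jar_b's own z axis and vertical below 0.1 rad and contact force between the fingers and jar_b below 0.1 N)) or ((horizontal distance between jar_a and mat_b below 0.012 m and z of jar_a in the frame of mat_b between 0 and 0.006 m and angle between jar_a's own z axis and vertical below 0.1 rad and contact force between the fingers and jar_a below 0.1 N) and (horizontal distance between jar_b and mat_a below 0.012 m and z of jar_b in the frame of mat_a between 0 and 0.006 m and angle between jar_b's own z axis and vertical below 0.1 rad and contact force between the fingers and jar_b below 0.1 N)))), for 0.2 s.
At the end, for the whole second after the job is handed in: Bar home in the front notch (within 4 mm, raised under 4 mm); jar_a and jar_b upright (0.1 rad) on the two cork mats, one each (12 mm from centre, foot under 6 mm above the mat's underside); jar_c upright in its cell (moved under 20 mm); all released and at rest (value of joint keeper_slide between -0.004 and 0.004 m and value of joint keeper_lift below 0.004 m and (((horizontal distance between jar_a and mat_a below 0.012 m and z of jar_a in the frame of mat_a between 0 and 0.006 m and angle between jar_a's own z axis and vertical below 0.1 rad and contact force between the fingers and jar_a below 0.1 N) and (horizontal distance between jar_b and mat_b below 0.012 m and z of jar_b in the frame of mat_b between 0 and 0.006 m and angle between jar_b's own z axis and vertical below 0.1 rad and contact force between the fingers and jar_b below 0.1 N)) or ((horizontal distance between jar_a and mat_b below 0.012 m and z of jar_a in the frame of mat_b between 0 and 0.006 m and angle between jar_a's own z axis and vertical below 0.1 rad and contact force between the fingers and jar_a below 0.1 N) and (horizontal distance between jar_b and mat_a below 0.012 m and z of jar_b in the frame of mat_a between 0 and 0.006 m and angle between jar_b's own z axis and vertical below 0.1 rad and contact force between the fingers and jar_b below 0.1 N))) and linear speed of each of jar_a, jar_b, jar_c below 0.02 m/s and velocity of joint keeper_slide below 0.01 m/s and distance of jar_c from where it was at the start of the episode below 0.02 m and angle between jar_c's own z axis and vertical below 0.1 rad); the robot touches nothing.
It fails at once if jar_a is let go or falls with its foot more than 45 mm above the bench (height (world z) of jar_a above 0.045 m and contact force between the fingers and jar_a below 0.1 N).
It fails at once if jar_b is let go or falls with its foot more than 45 mm above the bench (height (world z) of jar_b above 0.045 m and contact force between the fingers and jar_b below 0.1 N).
It fails at once if the jar already in the crate is moved more than 20 mm (distance of jar_c from where it was at the start of the episode above 0.02 m).
It fails at once if the pots, the scraper or the rib are moved more than 20 mm (distance of any of pots, scraper, rib from where it was at the start of the episode above 0.02 m).
It also fails if it takes over 72 s, if anything falls off the work surface, if the arm or the gripper's body presses on something with over 40 N, if the wrist force passes 120 N, or if a joint passes its speed limit or range.

### The arm

A 6-joint arm with a two-finger parallel gripper is mounted at the origin on the work surface. World frame = base frame: x ahead of the robot, y to its left, z up, the work surface at z = 0. Lengths are in mm, angles in rad, forces in N, time in s.
With the tool pointing down it reaches from about 400 to 925 mm from the base axis. Payload 12.5 kg.
Tool frame: the origin (TCP) lies at the very end of the fingers, on their centre line; the grasp point (between the pads) lies 19 mm behind it (env.tcp_to_grasp is the distance from the TCP to the grasp point, in mm); z points along the fingers, x is the direction in which the jaws open and shut, and the axes are right-handed (so a half turn about z gives the same grasp; the last joint's range is limited). The gripper opens to 95 mm and grips with 3 to 60 N. Pads are 20 mm wide; open, the fingers measure 119 mm over their backs; the gripper's body (75 mm by 180 mm) begins 59 mm behind the grasp point.
Start: joints at [1.077, 0.491, 1.559, -0, 1.092, -0.106], TCP at [236.331, 578.614, 214.661] pointing down, gripper open.
Joint ranges: [-3.1, 3.1], [-0.84, 2.19], [0.05, 2.79], [-1.13, 4.28], [0.06, 2.93], [-2.69, 2.69]. Speed limits (rad/s): [2.22, 2.22, 2.79, 3.14, 3.14, 3.14].

### API

Orientations are given as [roll, pitch, yaw] about the fixed x, y, z axes, in that order (R = Rz(yaw) Ry(pitch) Rx(roll)).
In Python, from cell import env, vision, job gives the robot as it stands.
- The arm moves only by the shell command python3 -m pendant 'ROWS' [OPENING]. ROWS is JSON, a list of rows, each a list of 4 numbers: the shift along the tool's x, y, z in mm, then the turn about the tool's z in degrees. In form: [[tx, ty, tz, turn], ...]. A call has 1 to 8 rows; each row is the pose to reach, as a shift and turn from the pose measured when the call began, along the tool's axes at that moment; what a row does not reach only later rows make up. A row lasts 1/8 s, in which the tool goes at most 62.5 mm and 10.7 degrees, less where a joint would pass 70% of its speed; a pose out of reach is approached as far as the arm can. A call with a gripper value outside its range is refused whole. OPENING is the closure, from 0 (fully open) to 1 (shut), set as the call begins (- or left out, the last holds). The fingers move at their own pace and stop on an object; the grip force is fixed at half the most. Time passes only in rows, so rows that repeat a pose let the fingers close. It gives the time, the measured TCP pose, the force and the opening at its end, in the units of the state.
- env.state(): the state, without advancing time (a new reading comes with each control period).
- vision.read_camera(name): name is "side" or "top"; returns a dict with "pixels" (420x560x3 uint8, red, green, blue), "intrinsics" (3x3 intrinsics, pixels), "R" (3x3) and "t" (3): a world point X has camera coordinates R X + t. Camera axes: x right, y down, z forward; pixel columns grow to the right and rows downward; lengths in mm; the calibration is good to about 2 mm. A picture is of the moment at which its call begins. There is no depth.
- job.job_done(): hands the job in, once; it reports no verdict.
Trained networks look in a picture, given as the dict that the camera call returned (one of the last four; its "shot" number tells which), for a name from the list of things; names that differ only in an ending like _2 or _b are one class to them, and where a whole thing is asked for, a point or a joint stands for the part that bears it (a point fixed in the world has none). Each returns a list of dicts, best first, with "confidence" (0 to 1); they miss things now and then, are a little off and sometimes report something else, mostly with a low value. They report only what shows in the picture. A call takes as long as a camera call. They do not tell look-alikes from the thing itself.
- vision.find_in(picture, query): "at" ([x, y, z] in mm, in the coordinates of the camera as it stood for that picture, good to about 4 mm: the middle of the surface that is visible of it).
- vision.regions_of(picture, query): "pixels" (420x560 bool, what is visible of it).
The state is a dict: "t": time; "joints": joint angles; "qvel": joint speeds; "tau": joint torques, N m; "eef_pos": TCP position; "tcp_rot": TCP orientation; "ft_force": force on the tool from outside, world axes, zero at the start; "moment": the same for the moment, N m; "opening": opening from 0.0 (shut) to 1.0 (fully open).
Only numpy, scipy, OpenCV 4.12 (cv2) and the standard library are available. Lean on these libraries where they do the work, as an engineer would, in place of code of your own. Each camera call takes 0.05 s, during which the arm holds its last target.

## Working session

There is one attempt and no reset: what is moved stays moved. The work goes in short steps, Python scripts to look and compute and a shell command to move; the robot and the scene stay as the last step left them, time stands still between calls to the robot, and variables do not carry over. Pictures are saved under pics/ and viewed, and the job is handed in when it is done.

```bash
ls; mkdir -p pics; cat > h.py <<'E'
import numpy as np, cv2
from cell import env, vision, job
def snap(n,fn):
    p=vision.read_camera(n); cv2.imwrite('pics/'+fn,p['pixels'][:,:,::-1]); return p
def world(p,c): return np.array(p['R']).T@(np.array(c)-np.array(p['t']))
def proj(p,X):
    c=np.array(p['R'])@np.array(X,float)+np.array(p['t']); u=np.array(p['intrinsics'])@c; return u[:2]/u[2]
def ray(p,u,v,z):
    K=np.array(p['intrinsics']);R=np.array(p['R']);t=np.array(p['t'])
    o=-R.T@t; d=R.T@np.linalg.inv(K)@np.array([u,v,1.]); return o+d*(z-o[2])/d[2]
E
python3 - <<'E'
from h import *
s=env.state(); print(s['t'],s['eef_pos'],s['tcp_rot'],s['opening'])
for n in('top','side'):
    p=snap(n,n+'0.png')
    print(n,'cam at',world(p,[0,0,0]).round())
    for q in('knob','jar_a','crate','mat_a','pots','scraper','rib'):
        for d in vision.find_in(p,q): 
            w=world(p,d['at']); print(q,round(d['confidence'],2),w.round(),proj(p,w).round())
E
```

```text
pics
0.0 [236.21779644 578.39672858 214.05990704] [-3.14148331e+00  1.04646178e-03  1.18301918e+00] 1.0008151130806422
top cam at [ 367.   38. 1048.]
knob 0.87 [ 542. -156.  123.] [382. 207.]
jar_a 0.93 [444. 258.  82.] [202. 249.]
jar_a 0.85 [ 523. -153.   97.] [379. 217.]
jar_a 0.79 [486.  77.  87.] [279. 232.]
jar_a 0.68 [490. 169.  88.] [240. 230.]
jar_a 0.65 [553. 285.  90.] [192. 203.]
crate 0.76 [ 592. -173.   42.] [382. 193.]
crate 0.53 [553. 285.  88.] [192. 203.]
mat_a 0.72 [ 542. -239.   14.] [407. 215.]
mat_a 0.67 [523. -98.  11.] [350. 222.]
mat_a 0.43 [353. 174.   2.] [241. 289.]
mat_a 0.4 [552. 284.  88.] [193. 203.]
pots 0.7 [759. 150.  67.] [252. 124.]
pots 0.59 [ 589. -173.   41.] [382. 194.]
scraper 0.68 [352. 170.   3.] [242. 289.]
rib 0.57 [723. 322.   6.] [189. 146.]
side cam at [  74. -360.  729.]
knob 0.91 [ 533. -168.  124.] [367. 267.]
jar_a 0.92 [483. 159.  62.] [225. 217.]
jar_a 0.88 [478.  70.  66.] [252. 238.]
jar_a 0.81 [ 518. -169.   79.] [358. 287.]
jar_a 0.61 [439. 247.  65.] [183. 207.]
crate 0.74 [ 548. -165.   48.] [363. 286.]
mat_a 0.7 [537. -84.  10.] [325. 278.]
mat_a 0.57 [ 555. -239.   12.] [394. 316.]
scraper 0.98 [349. 177.   2.] [175. 265.]
rib 0.91 [720. 324.   7.] [249. 157.]
```

```bash
python3 - <<'E'
import cv2
t=cv2.imread('pics/top0.png');s=cv2.imread('pics/side0.png')
cv2.imwrite('pics/t1.png',cv2.resize(t[100:310,160:440],(800,600),interpolation=cv2.INTER_CUBIC))
cv2.imwrite('pics/s1.png',cv2.resize(s[150:360,150:430],(800,600),interpolation=cv2.INTER_CUBIC))
E
```

```text
(no output)
```

View pics/t1.png

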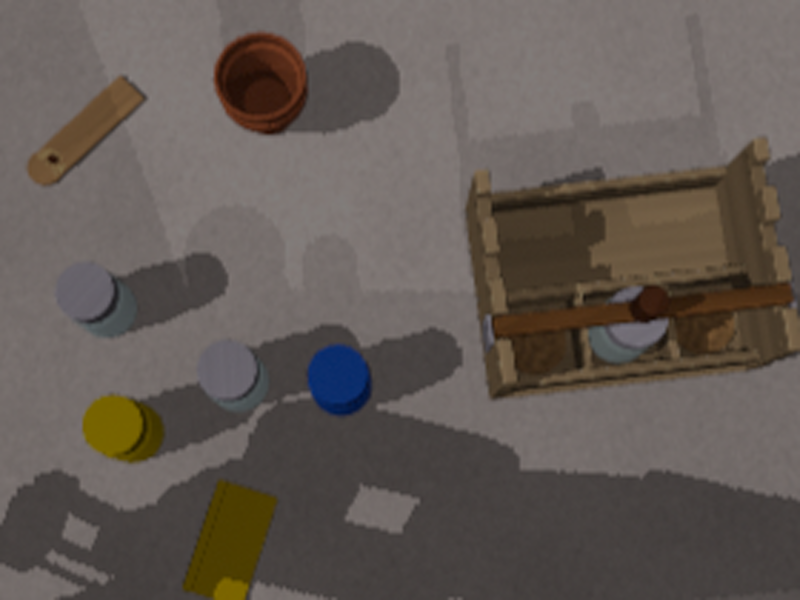

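View pics/s1.png

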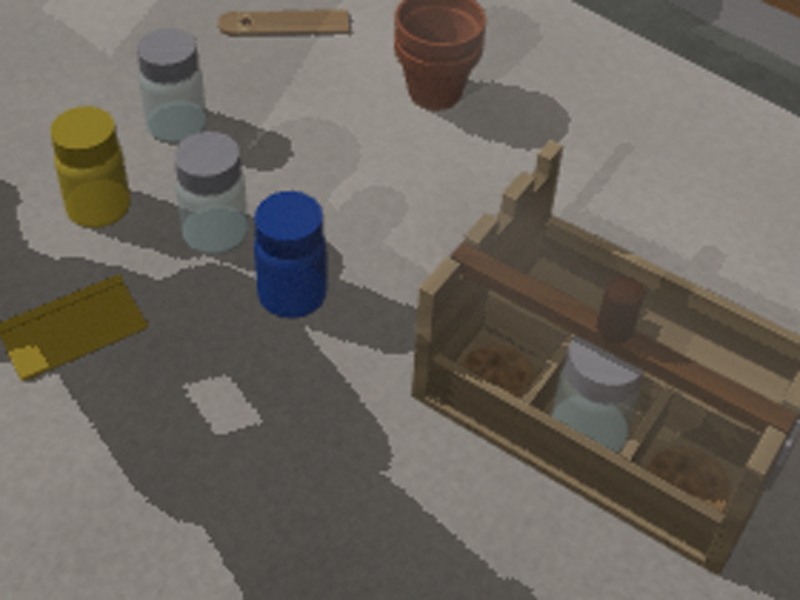

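The clear jars with plain lids are at top-view pixels (190,202) and (240,229). Blue (279,232) and yellow (202,249) are the look-alikes. jar_c is in the middle cell, with cork in both outer cells. I'll zoom in to pin down the crate.

```bash
python3 - <<'E'
import cv2
t=cv2.imread('pics/top0.png');s=cv2.imread('pics/side0.png')
cv2.imwrite('pics/t2.png',cv2.resize(t[140:245,315:455],(800,600),interpolation=cv2.INTER_CUBIC))
cv2.imwrite('pics/s2.png',cv2.resize(s[195:352,290:500],(800,600),interpolation=cv2.INTER_CUBIC))
cv2.imwrite('pics/t3.png',cv2.resize(t[170:260,175:295],(800,600),interpolation=cv2.INTER_CUBIC))
E
```

```text
(no output)
```

View pics/t2.png

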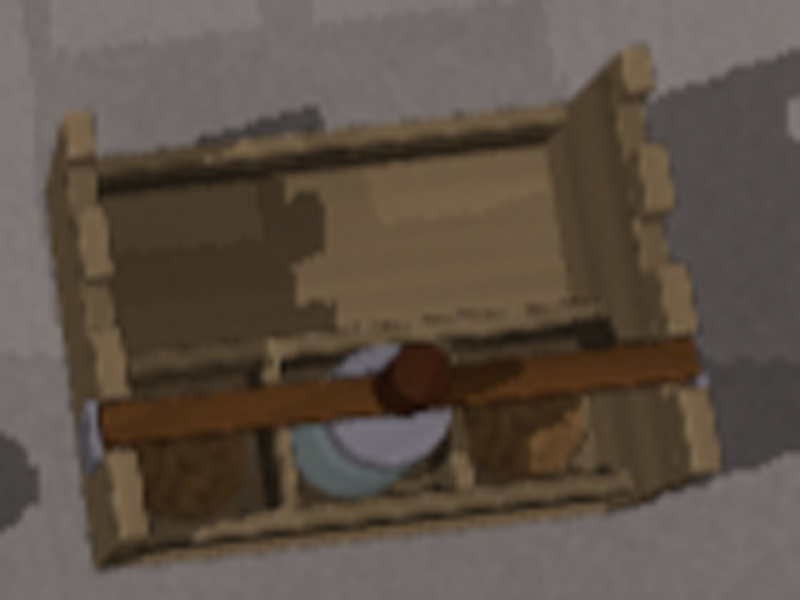

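View pics/s2.png

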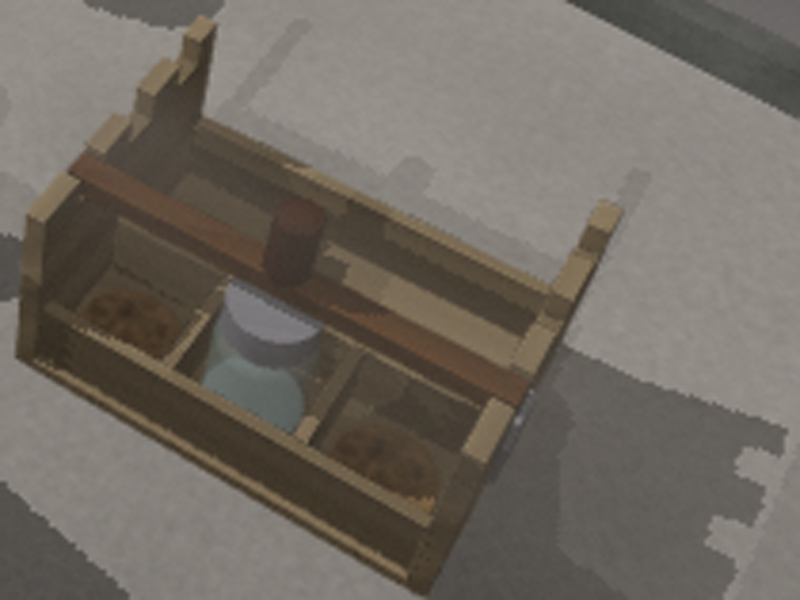

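View pics/t3.png

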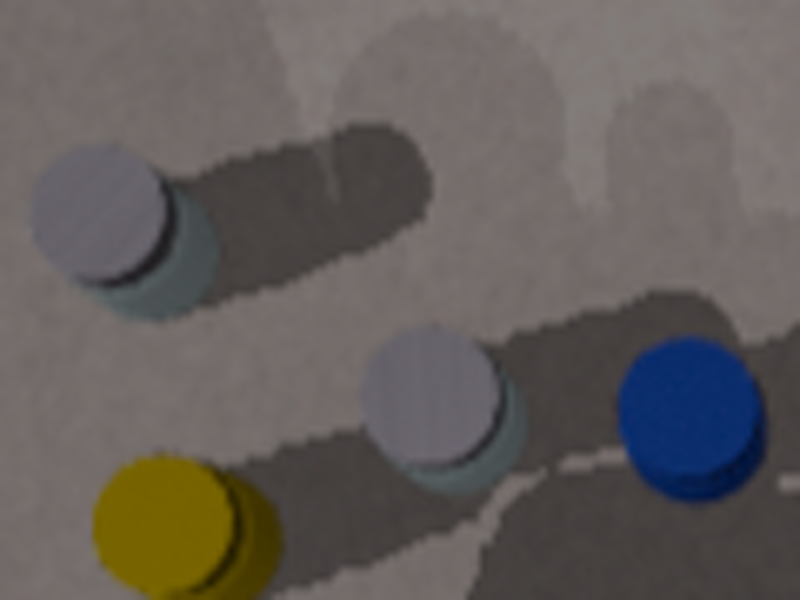

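```bash
cat > fit.py <<'E'
from h import *
from scipy.optimize import least_squares
T=vision.read_camera('top');S=vision.read_camera('side')
a=[((130,119,123),(64,113)),((130,107,123),(94,113)),((-45,119,123),(112,538)),((-45,107,123),(148,531)),((130,-107,123),(622,50)),((130,-119,123),(648,47)),((-45,-107,123),(690,475)),((-45,-119,123),(719,468)),((-45,119,0),(100,568)),((0,0,159),(422,370))]
b=[((-45,119,123),(27,214)),((-45,119,0),(18,357)),((130,107,123),(214,22)),((130,119,123),(192,18)),((-45,-119,123),(495,462)),((-45,-107,123),(466,453)),((-45,-119,0),(425,593)),((130,-119,123),(622,212)),((130,-107,123),(598,203)),((0,0,159),(300,212))]
P=[(T,X,(315+u/5.714,140+v/5.714)) for X,(u,v) in a]+[(S,X,(290+u/3.81,195+v/3.81)) for X,(u,v) in b]
def tf(q,X):
    c,s=np.cos(q[2]),np.sin(q[2]); return [q[0]+c*X[0]-s*X[1],q[1]+s*X[0]+c*X[1],X[2]]
def f(q,PP=P): return np.concatenate([proj(p,tf(q,X))-uv for p,X,uv in PP])
for nm,PP in(('both',P),('top',P[:10]),('side',P[10:])):
    r=least_squares(lambda q:f(q,PP),[540,-165,.1],loss='soft_l1'); print(nm,r.x.round(3),np.abs(r.fun).max().round(2)); 
    if nm=='both': q=r.x; print(r.fun.reshape(-1,2).round(1).tolist())
for nm,X in dict(nf=(0,0,144),nb=(100,0,144),mL=(0,74,8),mR=(0,-74,8)).items(): print(nm,np.round(tf(q,X),1))
for nm,uv in(('far',(190.3,202)),('near',(239.8,229.25)),('blue',(175+690/6.667,170+400/6.667)),('yel',(175+165/6.667,170+523/6.667))): print(nm,ray(T,*uv,88).round(1))
for p,n in((T,'t'),(S,'s')):
    im=p['pixels'][:,:,::-1].copy()
    im=cv2.resize(im,None,fx=4,fy=4)
    def L(A,B):
        A,B=[(proj(p,tf(q,X))*4+2).astype(int) for X in(A,B)]; cv2.line(im,tuple(map(int,A)),tuple(map(int,B)),(0,255,0),1)
    for y in(-119,-107,107,119): L((-45,y,123),(130,y,123));L((-45,y,0),(-45,y,123))
    for x in(-45,130): L((x,119,0),(x,-119,0))
    for y in(-111,-103,-41,-33,33,41): L((-33,y,50),(33,y,50))
    for x in(-33,33): L((x,107,50),(x,-107,50))
    L((0,0,119),(0,0,159))
    o=im[560:980,1240:1820] if n=='t' else im[780:1410,1160:1960]
    cv2.imwrite('pics/ov_%s.png'%n,o[:600,:800])
E
python3 fit.py
```

```text
both [ 5.36798e+02 -1.62992e+02  1.25000e-01] 2.21
[[-0.6, -0.1], [-0.7, -0.7], [1.0, 0.3], [0.0, 0.9], [-0.8, -0.4], [-0.2, -0.5], [0.4, -0.2], [0.7, 0.4], [-1.6, 0.8], [0.1, 1.0], [-0.5, -0.5], [-0.8, 0.4], [1.5, -0.0], [2.2, -1.3], [-1.2, 0.4], [-0.6, -1.0], [0.4, 1.8], [1.3, -1.0], [1.3, -1.5], [0.0, 1.4]]
top [ 5.37142e+02 -1.63040e+02  1.19000e-01] 1.69
side [ 5.36305e+02 -1.62822e+02  1.36000e-01] 2.07
nf [ 536.8 -163.   144. ]
nb [ 636.  -150.5  144. ]
mL [527.6 -89.6   8. ]
mR [ 546.  -236.4    8. ]
far [555.6 289.7  88. ]
near [491.5 169.7  88. ]
blue [490.7  79.   88. ]
yel [445.5 261.9  88. ]
```

```bash
python3 - <<'E'
from h import *
s=vision.read_camera('side')
m=vision.regions_of(s,'jar_a')
for d in m:
    v,u=np.nonzero(d['pixels']); print(d['confidence'],u.min(),u.max(),v.min(),v.max())
E
```

```text
0.97 211 236 196 238
0.95 344 373 269 307
0.87 198 221 159 199
0.82 168 195 188 229
0.67 239 264 216 261
```

View pics/ov_t.png

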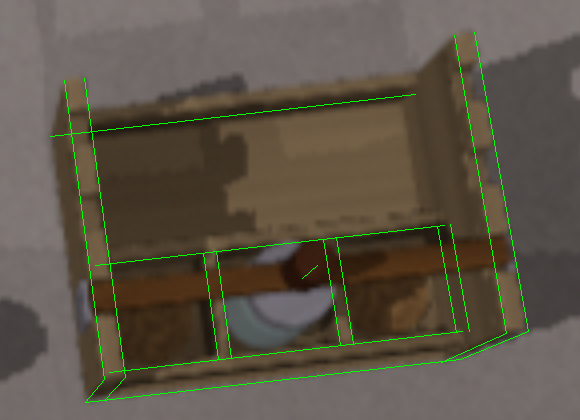

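View pics/ov_s.png

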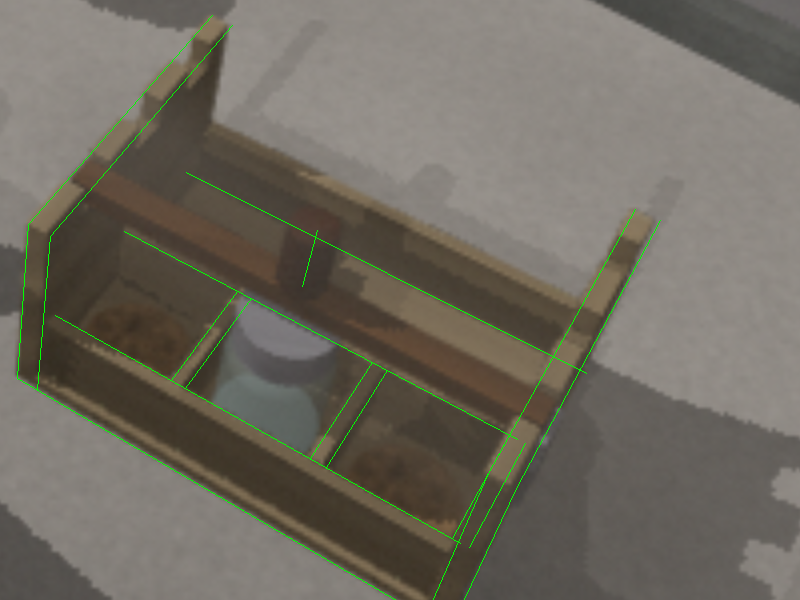

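```bash
cat >> h.py <<'E'
from scipy.spatial.transform import Rotation as Ro
def go(x,y,z,yaw=0.125):
    s=env.state(); R=Ro.from_euler('xyz',s['tcp_rot']).as_matrix()
    d=R.T@(np.array([x,y,z])-np.array(s['eef_pos'])); t=np.degrees(s['tcp_rot'][2]-yaw)
    print('t',round(s['t'],2),'pos',np.round(s['eef_pos'],1),'rot',np.round(s['tcp_rot'],3),'op',round(s['opening'],3),'F',np.round(s['ft_force'],1))
    print('  shift',d.round(1),'turn',((t+180)%360-180).round(1),'dist',np.linalg.norm(d).round())
E
python3 - <<'E'
from h import *
T=vision.read_camera('top');S=vision.read_camera('side')
print(ray(T,315+422/5.714,140+370/5.714,159),ray(S,290+300/3.81,195+212/3.81,159))
go(539,-163,185)
E
```

```text
[ 539.05757034 -162.78373078  159.        ] [ 539.45549158 -161.12745686  159.        ]
t 1.1 pos [236.3 578.6 214.7] rot [ 3.142 -0.     1.183] op 0.999 F [0.1 1.  0.2]
  shift [-572.1  560.7   29.6] turn 60.6 dist 802.0
```

```bash
python3 -m pendant '[[-44,43,2,5],[-88,86,4,10],[-132,129,6,15],[-176,172,9,20],[-220,215,11,25],[-264,258,13,30],[-308,301,15,35],[-352,345,18,40]]' 0; python3 -c "
from h import *
go(539,-162.5,180)"
```

```text
t: 2.1
eef_pos: [423.2, 120.4, 196.9]
tcp_rot: [3.141, -0.001, 0.482]
ft_force: [1.0, 1.3, -0.7]
opening: 0.999
t 2.1 pos [423.2 120.4 196.9] rot [ 3.141e+00 -1.000e-03  4.820e-01] op 0.999 F [ 1.   1.3 -0.7]
  shift [-28.7 304.4  17. ] turn 20.5 dist 306.0
```

```bash
python3 -m pendant '[[-5,50,3,4],[-10,101,6,8],[-15,152,9,12],[-20,203,12,16],[-25,254,15,20],[-28,290,17,20.5],[-28.7,304.4,17,20.5],[-28.7,304.4,17,20.5]]'; python3 - <<'E'
from h import *
go(539,-162.5,125)
T=snap('top','t4.png');S=snap('side','s4.png')
a=cv2.resize(T['pixels'][140:245,315:455],(400,300));b=cv2.resize(S['pixels'][195:300,290:430],(400,300))
cv2.imwrite('pics/c4.png',np.hstack([a,b])[:,:,::-1])
E
```

```text
t: 3.1
eef_pos: [538.9, -162.6, 179.8]
tcp_rot: [-3.141, -0.001, 0.124]
ft_force: [-0.7, 0.4, 1.1]
opening: 0.999
t 3.1 pos [ 538.9 -162.6  179.8] rot [-3.141e+00 -1.000e-03  1.240e-01] op 0.999 F [-0.7  0.4  1.1]
  shift [ 0.1 -0.1 54.8] turn -0.1 dist 55.0
```

View pics/c4.png

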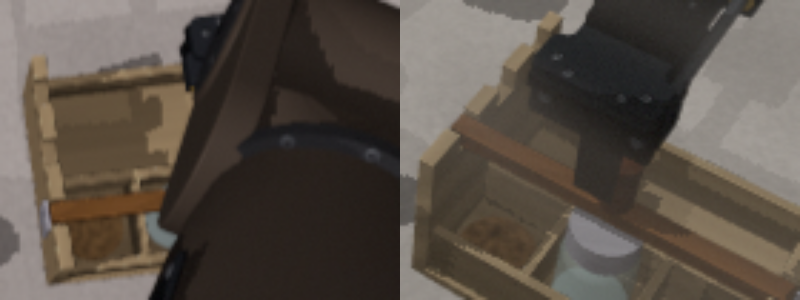

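The fingers straddle the knob along the crate's x. Next: go down and close.

```bash
python3 -m pendant '[[0,0,20,0],[0,0,38,0],[0,0,50,0],[0,0,55,0],[0,0,55,0]]' 0;  python3 -m pendant '[[0,0,0,0],[0,0,0,0],[0,0,0,0],[0,0,0,0],[0,0,0,0],[0,0,0,0]]' 1; python3 -c "
from h import *
go(539,-162.5,125)"
```

```text
t: 3.82
eef_pos: [538.6, -161.2, 125.2]
tcp_rot: [-3.141, -0.001, 0.125]
ft_force: [-0.4, 0.5, 0.2]
opening: 1.003
t: 4.58
eef_pos: [538.6, -161.2, 125.1]
tcp_rot: [-3.141, -0.001, 0.125]
ft_force: [0.6, -0.5, 0.9]
opening: 0.426
t 4.58 pos [ 538.6 -161.2  125.1] rot [-3.141e+00 -1.000e-03  1.250e-01] op 0.426 F [ 0.6 -0.5  0.9]
  shift [0.2 1.3 0.1] turn 0.0 dist 1.0
```

```bash
python3 -m pendant '[[0,0,0,0],[0,0,0,0],[0,0,0,0],[0,0,0,0],[0,0,0,0]]'; python3 -c "
from h import *
go(639,-149.5,163)"
```

```text
t: 5.2
eef_pos: [538.6, -161.3, 125.2]
tcp_rot: [-3.141, -0.001, 0.125]
ft_force: [0.4, 0.6, -0.6]
opening: 0.251
t 5.2 pos [ 538.6 -161.3  125.2] rot [-3.141e+00 -1.000e-03  1.250e-01] op 0.251 F [ 0.4  0.6 -0.6]
  shift [101.1   0.9 -37.7] turn 0.0 dist 108.0
```

```bash
python3 -m pendant '[[0,0,-12,0],[0,0,-25,0],[0,0,-35,0],[0,0,-35,0]]'; python3 -m pendant '[[25,0,0,0],[50,0,0,0],[75,0,0,0],[92,0,0,0],[99,0,0,0],[99,0,0,0]]'; python3 - <<'E'
from h import *
go(636,-150.5,125)
T=snap('top','t5.png');S=snap('side','s5.png')
a=cv2.resize(T['pixels'][140:245,315:455],(400,300));b=cv2.resize(S['pixels'][195:300,290:430],(400,300))
cv2.imwrite('pics/c5.png',np.hstack([a,b])[:,:,::-1])
E
```

```text
t: 5.7
eef_pos: [538.9, -161.2, 161.2]
tcp_rot: [3.141, -0.002, 0.126]
ft_force: [-0.7, 0.4, -2.3]
opening: 0.248
t: 6.45
eef_pos: [636.9, -148.8, 161.1]
tcp_rot: [3.142, -0.002, 0.126]
ft_force: [1.2, -1.1, -2.0]
opening: 0.245
t 6.45 pos [ 636.9 -148.8  161.1] rot [ 3.142e+00 -2.000e-03  1.260e-01] op 0.245 F [ 1.2 -1.1 -2. ]
  shift [-1.2  1.5 36.1] turn 0.0 dist 36.0
```

View pics/c5.png

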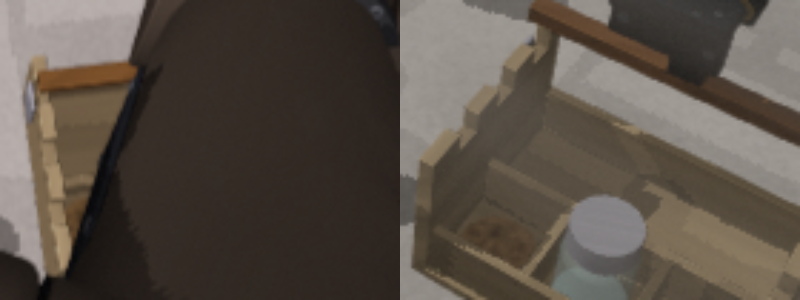

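The bar is lifted and over the back notch. Lowering it.

```bash
python3 -m pendant '[[0,0,8,0],[0,0,14,0],[0,0,18,0],[0,0,22,0],[0,0,25,0],[0,0,25,0]]'
```

```text
t: 7.3
eef_pos: [636.6, -148.9, 136.1]
tcp_rot: [-3.141, -0.002, 0.125]
ft_force: [-0.3, -0.1, -1.0]
opening: 0.245
```

```bash
python3 -m pendant '[[0,0,5,0],[0,0,9,0],[0,0,11,0],[0,0,11,0]]'; python3 -m pendant '[[0,0,0,0],[0,0,0,0],[0,0,0,0],[0,0,0,0],[0,0,0,0],[0,0,0,0],[0,0,0,0]]' 0;python3 -m pendant '[[0,0,0,0],[0,0,0,0],[0,0,0,0]]' 0; python3 -c "
from h import *
go(636,-150.5,195)"
```

```text
t: 7.8
eef_pos: [636.7, -148.9, 125.2]
tcp_rot: [-3.142, -0.002, 0.125]
ft_force: [-0.0, -0.1, -0.8]
opening: 0.244
t: 8.68
eef_pos: [636.7, -148.9, 125.2]
tcp_rot: [3.142, -0.002, 0.125]
ft_force: [-0.4, 0.4, -0.5]
opening: 0.924
t: 9.05
eef_pos: [636.7, -148.9, 125.2]
tcp_rot: [-3.142, -0.002, 0.125]
ft_force: [0.3, -0.1, 0.7]
opening: 1.001
t 9.05 pos [ 636.7 -148.9  125.2] rot [-3.142e+00 -2.000e-03  1.250e-01] op 1.001 F [ 0.3 -0.1  0.7]
  shift [ -0.7   1.5 -69.8] turn 0.0 dist 70.0
```

```bash
python3 -m pendant '[[0,0,-30,0],[0,0,-60,0],[0,0,-75,0],[0,0,-75,0]]' 0; python3 -c "
from h import *
go(491.5,169.7,150)"
```

```text
t: 9.55
eef_pos: [636.7, -149.0, 200.8]
tcp_rot: [3.141, -0.003, 0.125]
ft_force: [0.5, -0.3, 0.5]
opening: 1.002
t 9.55 pos [ 636.7 -149.   200.8] rot [ 3.141e+00 -3.000e-03  1.250e-01] op 1.002 F [ 0.5 -0.3  0.5]
  shift [-104.4 -334.4   50.2] turn 0.0 dist 354.0
```

```bash
python3 -m pendant '[[-15,-48,5,0],[-30,-96,10,0],[-45,-144,20,0],[-60,-192,30,0],[-75,-240,40,0],[-90,-288,48,0],[-102,-325,51,0],[-104,-334,51,0]]' 0; python3 - <<'E'
from h import *
go(491.5,169.7,57)
T=snap('top','t6.png');S=snap('side','s6.png')
a=cv2.resize(T['pixels'][140:260,175:455],(700,300));b=cv2.resize(S['pixels'][140:290,150:430],(560,300))
cv2.imwrite('pics/c6a.png',np.vstack([a,np.pad(b,((0,0),(0,140),(0,0)))])[:,:,::-1])
E
```

```text
t: 10.55
eef_pos: [490.4, 170.8, 148.1]
tcp_rot: [3.141, -0.001, 0.128]
ft_force: [-0.3, -0.6, -0.7]
opening: 0.998
t 10.55 pos [490.4 170.8 148.1] rot [ 3.141e+00 -1.000e-03  1.280e-01] op 0.998 F [-0.3 -0.6 -0.7]
  shift [ 0.9  1.2 91.1] turn 0.2 dist 91.0
```

View pics/c6a.png

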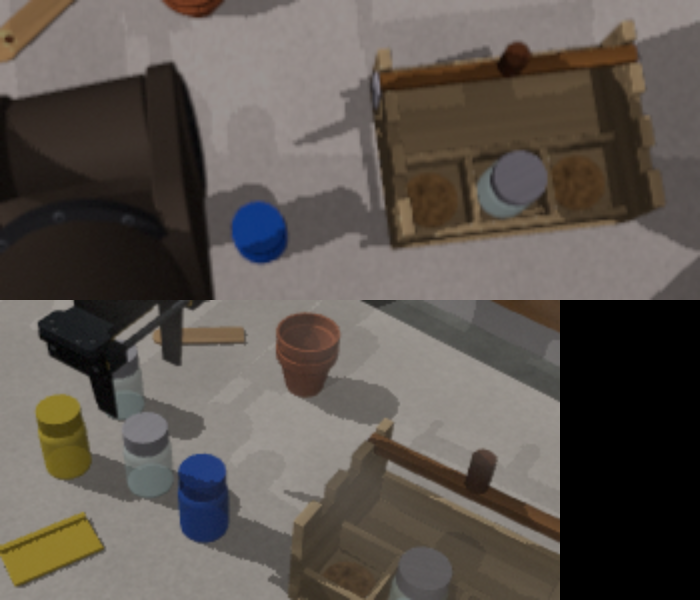

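```bash
python3 - <<'E'
from h import *
T=vision.read_camera('top');S=vision.read_camera('side')
for n,p in(('T',T),('S',S)):
    for d in vision.regions_of(p,'mat_a'):
        v,u=np.nonzero(d['pixels']); print(n,'mat',round(d['confidence'],2),u.size,(u.min()+u.max())/2,(v.min()+v.max())/2,ray(p,(u.min()+u.max())/2,(v.min()+v.max())/2,11).round(1),ray(p,u.mean(),v.mean(),11).round(1))
for d in vision.regions_of(S,'jar_a'):
    v,u=np.nonzero(d['pixels']); print(round(d['confidence'],2),u.min(),u.max(),v.min(),v.max())
for x,y in((491.5,169.7),(555.6,289.7)):
    print([proj(S,(x,y,z)).round(1) for z in(0,88)])
E
python3 -c "
import cv2
s=cv2.imread('pics/s6.png');cv2.imwrite('pics/c7.png',cv2.resize(s[140:260,160:320],(800,600),interpolation=cv2.INTER_CUBIC))"
```

```text
T mat 0.83 360 406.0 212.0 [ 549.5 -238.7   11. ] [ 549.5 -237.9   11. ]
T mat 0.67 339 347.5 219.0 [530.3 -91.5  11. ] [530.4 -91.3  11. ]
S mat 0.81 310 324.0 279.5 [531.7 -85.3  11. ] [535.2 -85.5  11. ]
S mat 0.81 440 391.5 317.0 [ 550.6 -235.    11. ] [ 553.9 -234.8   11. ]
0.84 207 221 164 199
0.72 239 263 217 260
0.67 211 235 196 238
0.66 169 194 187 229
0.64 343 375 263 308
0.57 295 452 200 350
[array([226.1, 231.4]), array([223.2, 204.1])]
[array([212.5, 193.9]), array([209. , 166.7])]
```

View pics/c7.png

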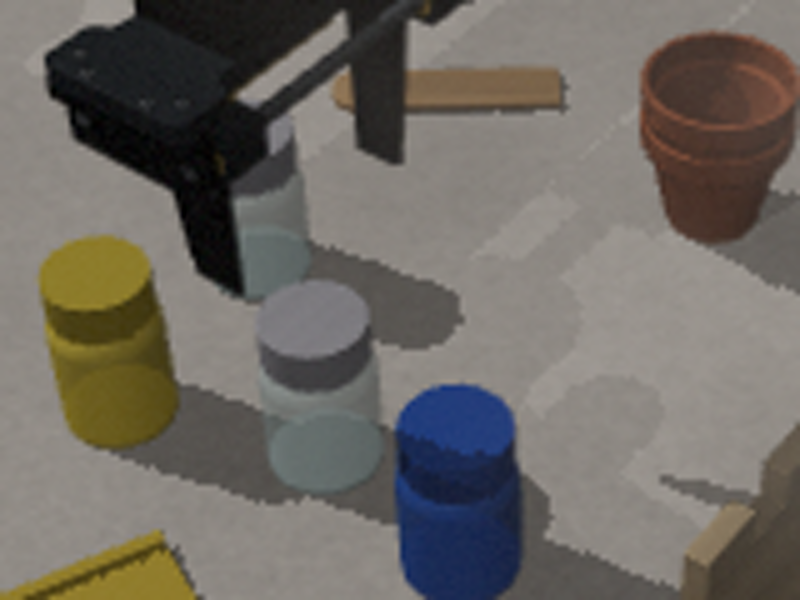

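Clear jar's lid in the side view at (223,204), predicted (223,204), so the position is confirmed. Going down to grip the near clear jar's lid.

```bash
python3 -m pendant '[[1,1,25,0],[1,1,50,0],[1,1,73,0],[1,1,86,0],[1,1,91,0],[1,1,91,0]]' 0; python3 -m pendant '[[0,0,0,0],[0,0,0,0],[0,0,0,0],[0,0,0,0],[0,0,0,0],[0,0,0,0],[0,0,0,0],[0,0,0,0]]' 1;  python3 - <<'E'
from h import *
go(491.5,169.7,197)
S=snap('side','s7.png')
cv2.imwrite('pics/c8.png',cv2.resize(S['pixels'][140:260,160:320],(800,600))[:,:,::-1])
E
```

```text
t: 11.65
eef_pos: [494.1, 167.5, 58.4]
tcp_rot: [3.141, -0.003, 0.124]
ft_force: [0.6, 0.7, -0.1]
opening: 1.001
t: 12.65
eef_pos: [493.8, 167.4, 58.3]
tcp_rot: [3.141, -0.003, 0.124]
ft_force: [-3.0, -0.7, 2.7]
opening: 0.54
t 12.65 pos [493.8 167.4  58.3] rot [ 3.141e+00 -3.000e-03  1.240e-01] op 0.54 F [-3.  -0.7  2.7]
  shift [  -1.6   -2.4 -138.7] turn -0.1 dist 139.0
```

View pics/c8.png

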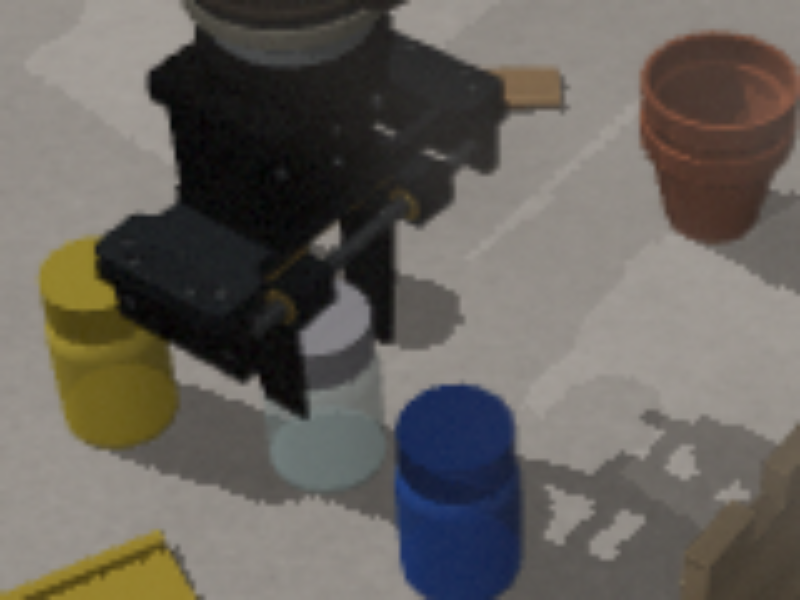

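```bash
python3 -m pendant '[[0,0,0,0],[0,0,0,0],[0,0,0,0]]' 1;  python3 -m pendant '[[0,0,-3,0],[0,0,-10,0],[0,0,-20,0],[0,0,-20,0]]'; python3 - <<'E'
from h import *
go(548.4,-238.5,205)
S=snap('side','s8.png')
cv2.imwrite('pics/c9.png',cv2.resize(S['pixels'][140:260,160:320],(800,600))[:,:,::-1])
E
```

```text
t: 13.08
eef_pos: [493.8, 167.4, 58.4]
tcp_rot: [3.141, -0.003, 0.124]
ft_force: [-2.4, -1.3, 3.6]
opening: 0.544
t: 13.58
eef_pos: [494.2, 167.5, 79.3]
tcp_rot: [3.141, -0.005, 0.124]
ft_force: [0.0, -0.8, -1.4]
opening: 0.542
t 13.57 pos [494.2 167.5  79.3] rot [ 3.141 -0.005  0.124] op 0.542 F [ 0.  -0.8 -1.4]
  shift [   4.2  409.7 -125.4] turn -0.1 dist 428.0
```

View pics/c9.png

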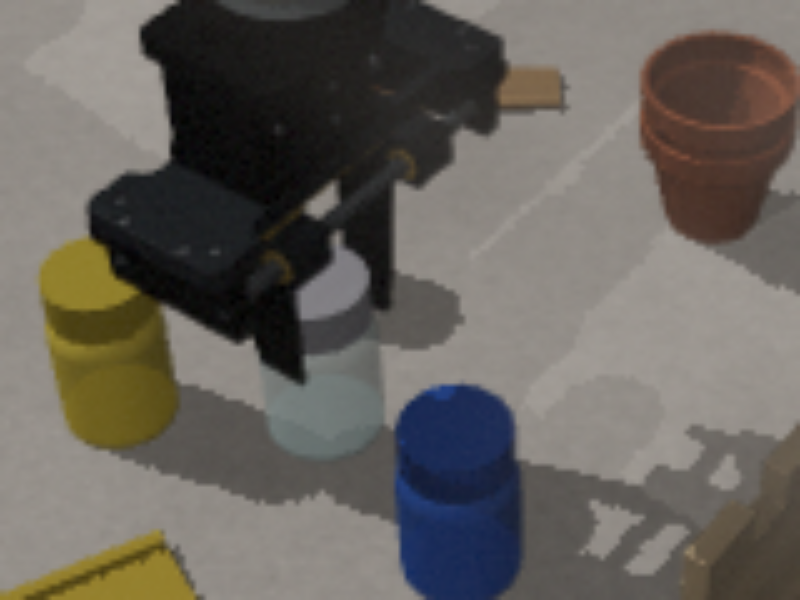

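Jar lifted, upright. Raising it, then carrying it to the right cell.

```bash
python3 -m pendant '[[0,0,-25,0],[0,0,-55,0],[0,10,-85,0],[1,30,-110,0],[1,60,-122,0],[2,100,-125,0],[2,140,-125,0],[2,180,-125,0]]'; python3 -c "
from h import *
go(548.4,-238.5,205)"
```

```text
t: 14.62
eef_pos: [517.6, -12.1, 203.9]
tcp_rot: [3.141, -0.004, 0.124]
ft_force: [0.5, -0.2, -1.8]
opening: 0.545
t 14.62 pos [517.6 -12.1 203.9] rot [ 3.141 -0.004  0.124] op 0.545 F [ 0.5 -0.2 -1.8]
  shift [  2.6 228.4  -0.9] turn -0.1 dist 228.0
```

```bash
python3 -m pendant '[[1,40,0,0],[1,80,0,0],[2,120,0,0],[2,160,0,0],[2.5,195,0,0],[2.5,218,0,0],[2.5,228,0,0],[2.5,228,0,0]]'; python3 - <<'E'
from h import *
S=snap('side','s9.png')
go(548.4,-238.5,205)
cv2.imwrite('pics/c10.png',cv2.resize(S['pixels'][190:352,290:506],(800,600))[:,:,::-1])
E
```

```text
t: 15.62
eef_pos: [548.2, -237.9, 203.8]
tcp_rot: [3.141, -0.003, 0.124]
ft_force: [-0.7, 0.6, -2.4]
opening: 0.542
t 15.68 pos [ 548.2 -237.4  204. ] rot [ 3.141 -0.004  0.124] op 0.537 F [-0.1  0.5 -2. ]
  shift [ 0.1  1.2 -1. ] turn -0.1 dist 2.0
```

View pics/c10.png

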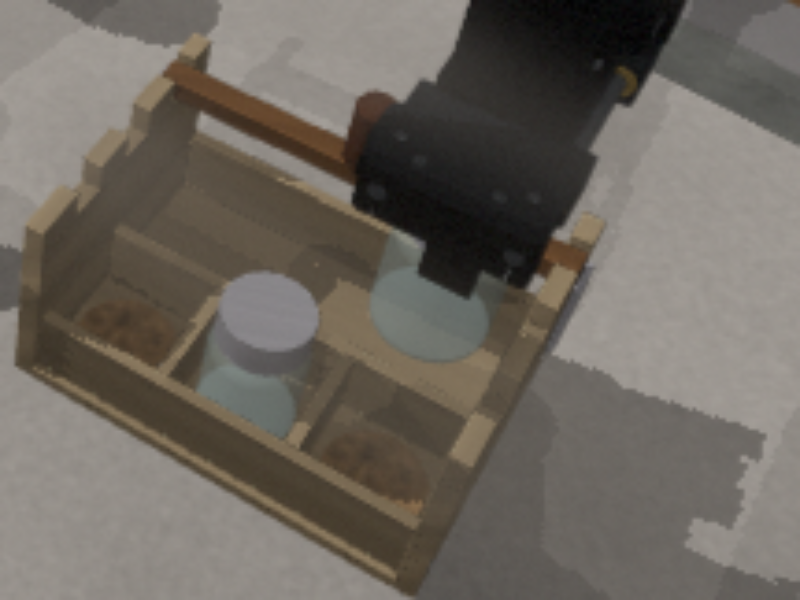

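```bash
python3 - <<'E'
from h import *
S=vision.read_camera('side')
print(ray(S,290+430/3.704,190+312/3.704,146.5), [d for d in [ (round(e['confidence'],2),world(S,e['at']).round()) for e in vision.find_in(S,'jar_a')]])
go(548.4,-238.5,205)
E
```

```text
[ 549.29231461 -232.67893581  146.5       ] [(0.94, array([478.,  71.,  60.])), (0.83, array([548., 280.,  56.])), (0.82, array([ 522., -167.,   86.])), (0.6, array([436., 249.,  61.])), (0.57, array([ 526., -237.,  177.]))]
t 15.78 pos [ 548.2 -237.1  204.1] rot [ 3.141 -0.004  0.125] op 0.542 F [ 0.6 -0.  -2.4]
  shift [-0.   1.4 -0.9] turn -0.0 dist 2.0
```

```bash
python3 -m pendant '[[0,2.5,15,0],[0,2.5,35,0],[0,2.5,55,0],[0,2.5,73,0],[0,2.5,85,0],[0,2.5,90,0],[0,2.5,90,0]]'; python3 - <<'E'
from h import *
S=snap('side','s10.png')
go(548.4,-238.5,70)
cv2.imwrite('pics/c11.png',cv2.resize(S['pixels'][190:352,290:506],(800,600))[:,:,::-1])
E
```

```text
t: 16.65
eef_pos: [548.9, -239.5, 114.0]
tcp_rot: [3.141, -0.004, 0.125]
ft_force: [-0.7, -0.3, -1.1]
opening: 0.544
t 16.7 pos [ 549.1 -239.6  114.4] rot [ 3.141 -0.004  0.125] op 0.546 F [ 0.1 -0.6 -2.3]
  shift [-0.7 -1.2 44.4] turn -0.0 dist 44.0
```

View pics/c11.png

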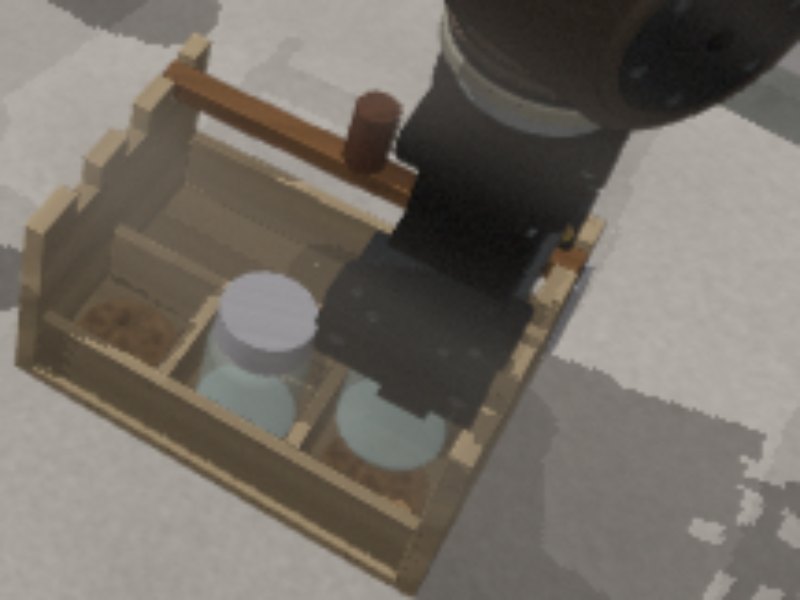

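```bash
python3 - <<'E'
from h import *
S=vision.read_camera('side')
print(ray(S,290+391/3.704,190+423/3.704,56).round(1))
# crate wall marks in side at z=50: right divider near front (295,440)?, front wall right end
E
```

```text
[ 549.2 -234.    56. ]
```

```bash
python3 -m pendant '[[0.5,0.5,10,0],[0.5,0.5,20,0],[0.5,0.5,29,0],[0.5,0.5,36,0],[0.5,0.5,40,0],[0.5,0.5,42,0],[0.5,0.5,42,0]]'
```

```text
t: 17.62
eef_pos: [549.9, -240.1, 72.7]
tcp_rot: [3.141, -0.005, 0.125]
ft_force: [0.1, -0.7, -3.1]
opening: 0.542
```

```bash
python3 -m pendant '[[0,0,1,0],[0,0,2,0],[0,0,3,0],[0,0,3,0]]'
```

```text
t: 18.12
eef_pos: [549.9, -240.1, 69.6]
tcp_rot: [3.141, -0.004, 0.125]
ft_force: [0.8, -0.0, -1.8]
opening: 0.54
```

```bash
python3 -m pendant '[[0,0,0.6,0],[0,0,1.2,0],[0,0,1.2,0]]'
```

```text
t: 18.5
eef_pos: [550.0, -240.4, 69.3]
tcp_rot: [3.14, -0.005, 0.125]
ft_force: [-2.3, -0.8, 6.1]
opening: 0.547
```

```bash
python3 - <<'E'
from h import *
S=snap('side','s11.png')
go(548.4,-238.5,70)
cv2.imwrite('pics/c12.png',cv2.resize(S['pixels'][250:352,340:476],(800,600),interpolation=cv2.INTER_CUBIC)[:,:,::-1])
E
```

```text
t 18.55 pos [ 550.  -240.4   69.3] rot [ 3.14  -0.005  0.125] op 0.543 F [-3.2 -0.6  7.4]
  shift [-1.4 -2.1 -0.7] turn -0.0 dist 3.0
```

View pics/c12.png

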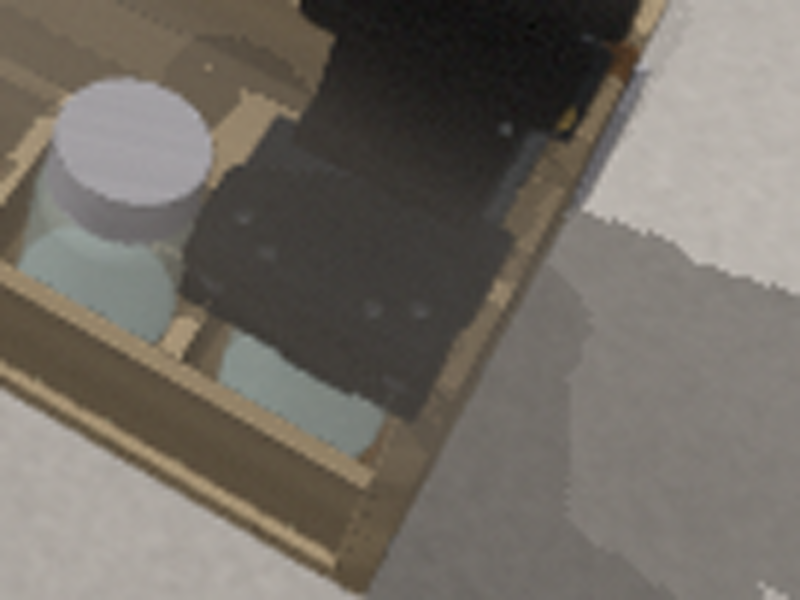

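Seated: contact at TCP z 69.3, as expected for a jar on the mat. Releasing.

```bash
python3 -m pendant '[[0,0,0,0],[0,0,0,0],[0,0,0,0],[0,0,0,0],[0,0,0,0],[0,0,0,0]]' 0; python3 -m pendant '[[0,0,-20,0],[0,0,-50,0],[0,0,-85,0],[0,0,-115,0],[0,0,-130,0],[0,0,-130,0]]' 0; python3 -c "
from h import *
go(555.6,289.7,180)"
```

```text
t: 19.3
eef_pos: [550.0, -240.4, 69.2]
tcp_rot: [3.14, -0.005, 0.125]
ft_force: [-0.3, 0.6, -0.1]
opening: 0.995
t: 20.05
eef_pos: [549.5, -240.4, 199.6]
tcp_rot: [3.139, -0.006, 0.125]
ft_force: [0.7, 1.1, 0.2]
opening: 0.999
t 20.05 pos [ 549.5 -240.4  199.6] rot [ 3.139 -0.006  0.125] op 0.999 F [0.7 1.1 0.2]
  shift [  72.  -525.2   18.8] turn -0.0 dist 530.0
```

```bash
python3 -m pendant '[[8,-55,0,0],[16,-115,0,0],[24,-175,1,0],[32,-235,3,0],[40,-295,6,0],[49,-355,10,0],[57,-415,14,0],[65,-470,18,0]]' 0; python3 - <<'E'
from h import *
T=snap('top','t12.png');S=snap('side','s12.png')
a=cv2.resize(T['pixels'][140:245,315:455],(400,300));b=cv2.resize(S['pixels'][200:305+50,300:480+20],(400,300))
cv2.imwrite('pics/c13.png',np.hstack([a,b])[:,:,::-1])
go(555.6,289.7,160)
E
```

```text
t: 21.05
eef_pos: [554.8, 236.1, 179.2]
tcp_rot: [3.139, -0.004, 0.125]
ft_force: [0.5, -0.6, 0.3]
opening: 0.996
t 21.15 pos [554.4 238.4 178.6] rot [ 3.139e+00 -3.000e-03  1.290e-01] op 1.001 F [-1.   0.2 -0.6]
  shift [  7.8 -50.8  18.6] turn 0.2 dist 55.0
```

View pics/c13.png

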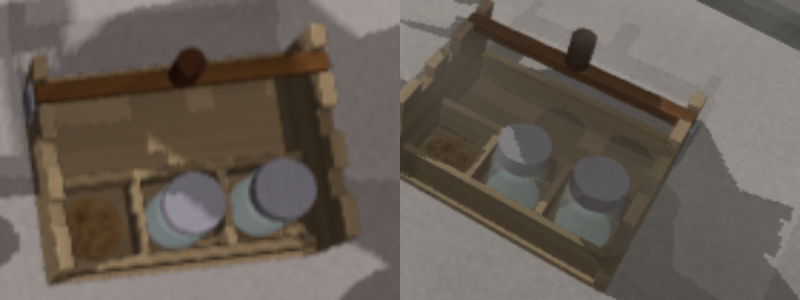

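```bash
python3 - <<'E'
from h import *
T=vision.read_camera('top')
print(ray(T,315+284/2.857,140+188/2.857,99).round(1))
go(555.6,289.7,150)
E
python3 -m pendant '[[3,-20,5,0],[6,-40,14,0],[8,-50,24,0],[8,-51,28,0],[8,-51,28,0],[8,-51,28,0]]' 0; python3 - <<'E'
from h import *
S=snap('side','s13.png')
cv2.imwrite('pics/c14.png',cv2.resize(S['pixels'][120:240,140:300],(800,600))[:,:,::-1])
go(555.6,289.7,62)
E
```

```text
[ 548.7 -235.    99. ]
t 21.2 pos [554.5 236.2 178.9] rot [ 3.139e+00 -3.000e-03  1.290e-01] op 0.998 F [-0.6 -1.5  0.4]
  shift [  7.9 -53.   28.7] turn 0.2 dist 61.0
t: 21.95
eef_pos: [556.2, 287.3, 151.0]
tcp_rot: [3.139, -0.004, 0.128]
ft_force: [0.1, -0.3, 0.0]
opening: 1.001
t 22.0 pos [556.2 287.3 151.1] rot [ 3.139 -0.004  0.128] op 0.996 F [-0.2  0.2 -0.7]
  shift [-0.6 -2.7 89.1] turn 0.2 dist 89.0
```

View pics/c14.png

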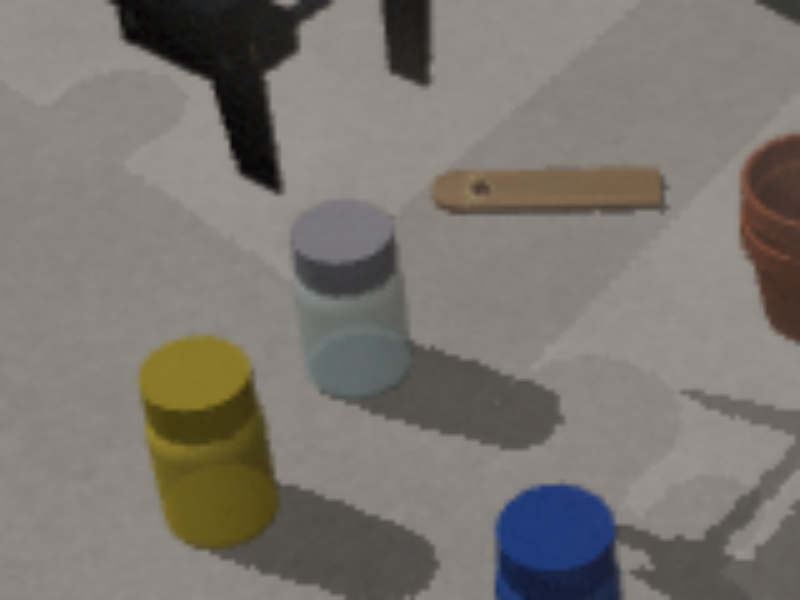

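The side-view lid at (208.6,166.6) matches the prediction (209,166.7). This is the other clear jar. Descending.

```bash
python3 -m pendant '[[-0.5,-2.5,25,0],[-0.5,-2.5,50,0],[-0.5,-2.5,73,0],[-0.5,-2.5,85,0],[-0.5,-2.5,89,0],[-0.5,-2.5,89,0]]' 0; python3 -m pendant '[[0,0,0,0],[0,0,0,0],[0,0,0,0],[0,0,0,0],[0,0,0,0],[0,0,0,0],[0,0,0,0],[0,0,0,0]]' 1;  python3 -c "
from h import *
go(529.6,-90,205)"
```

```text
t: 22.75
eef_pos: [556.0, 289.6, 62.6]
tcp_rot: [3.139, -0.004, 0.128]
ft_force: [0.5, -0.1, 0.3]
opening: 1.003
t: 23.75
eef_pos: [556.1, 289.6, 62.6]
tcp_rot: [3.139, -0.005, 0.128]
ft_force: [0.4, -0.7, -0.1]
opening: 0.519
t 23.75 pos [556.1 289.6  62.6] rot [ 3.139 -0.005  0.128] op 0.519 F [ 0.4 -0.7 -0.1]
  shift [ -74.   373.5 -141.8] turn 0.2 dist 406.0
```

```bash
python3 -m pendant '[[0,0,0,0],[0,0,-5,0],[0,0,-15,0],[0,0,-35,0],[0,0,-60,0],[0,0,-90,0],[0,0,-115,0],[0,0,-125,0]]' 1;  python3 - <<'E'
from h import *
S=snap('side','s14.png')
cv2.imwrite('pics/c15.png',cv2.resize(S['pixels'][100:220,140:300],(800,600))[:,:,::-1])
go(529.6,-91,205)
E
```

```text
t: 24.75
eef_pos: [555.8, 290.0, 189.6]
tcp_rot: [3.14, -0.007, 0.128]
ft_force: [0.4, 0.9, -1.9]
opening: 0.52
t 24.8 pos [555.9 290.  189.9] rot [ 3.14  -0.007  0.128] op 0.521 F [ 0.5  0.3 -0.7]
  shift [-74.5 374.6 -15. ] turn 0.2 dist 382.0
```

View pics/c15.png

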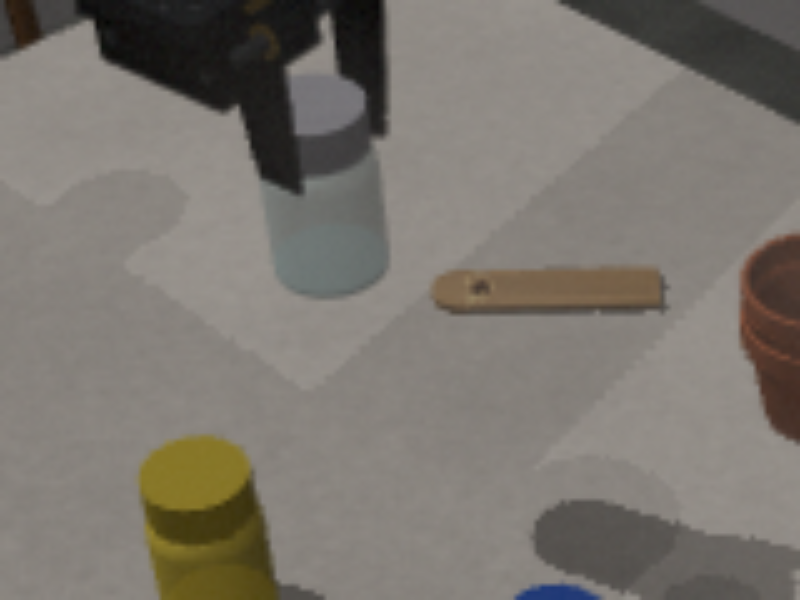

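```bash
python3 -m pendant '[[-6,28,-5,0],[-16,80,-12,0],[-27,135,-16,0],[-38,190,-16,0],[-49,245,-16,0],[-60,300,-16,0],[-70,350,-16,0],[-74,370,-16,0]]';  python3 -m pendant '[[0,0,0,0],[0,0,0,0]]'; python3 - <<'E'
from h import *
S=snap('side','s15.png')
cv2.imwrite('pics/c16.png',cv2.resize(S['pixels'][190:352,290:506],(800,600))[:,:,::-1])
go(529.6,-90,130)
E
```

```text
t: 25.8
eef_pos: [528.9, -88.8, 205.2]
tcp_rot: [3.14, -0.006, 0.126]
ft_force: [0.7, 0.5, -0.9]
opening: 0.518
t: 26.05
eef_pos: [528.7, -88.3, 204.8]
tcp_rot: [3.141, -0.005, 0.125]
ft_force: [-0.3, -0.1, -1.4]
opening: 0.518
t 26.1 pos [528.8 -88.  204.9] rot [ 3.141 -0.005  0.126] op 0.521 F [-0.3 -0.6 -1.4]
  shift [ 0.1  2.  74.9] turn 0.1 dist 75.0
```

View pics/c16.png

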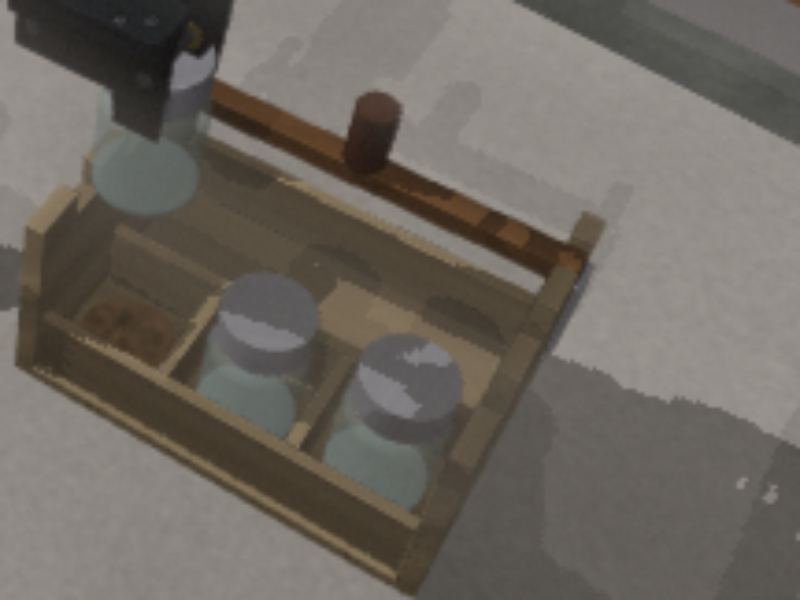

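```bash
python3 - <<'E'
from h import *
S=vision.read_camera('side')
print(ray(S,290+145/3.704,190+175/3.704,142.4).round(1))
E
python3 -m pendant '[[0.5,1.5,15,0],[0.5,1.5,35,0],[0.5,1.5,55,0],[0.5,1.5,75,0],[0.5,1.5,85,0],[0.5,1.5,88,0],[0.5,1.5,88,0]]';python3 - <<'E'
from h import *
S=snap('side','s16.png')
cv2.imwrite('pics/c17.png',cv2.resize(S['pixels'][190:352,290:506],(800,600))[:,:,::-1])
go(529.6,-90,75)
E
```

```text
[530.  -83.5 142.4]
t: 27.02
eef_pos: [530.2, -89.3, 117.2]
tcp_rot: [3.14, -0.006, 0.127]
ft_force: [0.1, 0.1, -1.5]
opening: 0.522
t 27.07 pos [530.3 -89.3 117.4] rot [ 3.14  -0.006  0.127] op 0.522 F [-0.1  0.2 -2.8]
  shift [-1.1  0.5 42.4] turn 0.1 dist 42.0
```

View pics/c17.png

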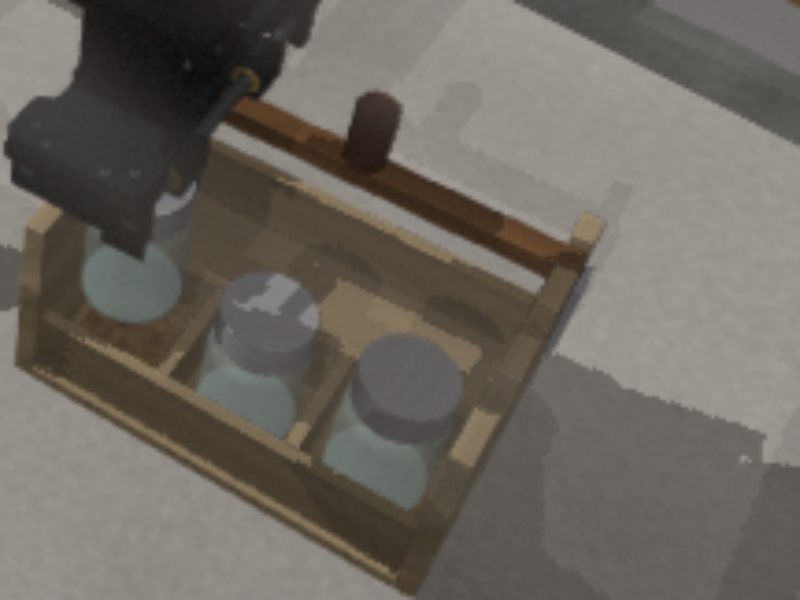

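```bash
python3 - <<'E'
from h import *
S=vision.read_camera('side')
print(ray(S,290+132/3.704,190+284/3.704,55).round(1))
E
```

```text
[530.6 -85.2  55. ]
```

Side view: jar at (530.6,-85.2), mat at about (532,-85.3). Aligned, so continue down.

```bash
python3 -m pendant '[[0,0,10,0],[0,0,20,0],[0,0,29,0],[0,0,36,0],[0,0,40,0],[0,0,42,0],[0,0,42,0]]'; python3 -m pendant '[[0,0,0.7,0],[0,0,1.4,0],[0,0,1.4,0]]'
```

```text
t: 28.0
eef_pos: [530.7, -89.4, 75.6]
tcp_rot: [3.14, -0.007, 0.127]
ft_force: [-1.1, -0.6, -2.6]
opening: 0.522
t: 28.38
eef_pos: [530.7, -89.4, 74.2]
tcp_rot: [3.14, -0.007, 0.127]
ft_force: [-0.3, -0.7, -1.8]
opening: 0.519
```

```bash
python3 -m pendant '[[0,0,0.5,0],[0,0,1,0],[0,0,1,0]]'
```

```text
t: 28.75
eef_pos: [530.8, -89.4, 73.6]
tcp_rot: [3.14, -0.007, 0.127]
ft_force: [-0.8, 0.4, 3.8]
opening: 0.523
```

Contact at 73.6 (62.6+11), so it's seated. Release and retreat.

```bash
python3 -m pendant '[[0,0,0,0],[0,0,0,0],[0,0,0,0],[0,0,0,0],[0,0,0,0],[0,0,0,0]]' 0; python3 -m pendant '[[0,0,-20,0],[0,0,-50,0],[0,0,-85,0],[0,0,-115,0],[0,-20,-125,0],[0,-60,-125,0],[0,-100,-125,0],[0,-100,-125,0]]' 0; python3 - <<'E'
from h import *
T=snap('top','t17.png');S=snap('side','s17.png')
a=cv2.resize(T['pixels'][140:245,315:455],(400,300),interpolation=cv2.INTER_CUBIC);b=cv2.resize(S['pixels'][195:352,290:500],(400,300))
cv2.imwrite('pics/c18.png',np.hstack([a,b])[:,:,::-1])
go(636.7,-148.9,195)
E
```

```text
t: 29.5
eef_pos: [530.8, -89.5, 73.6]
tcp_rot: [3.14, -0.007, 0.127]
ft_force: [-0.1, 0.0, -0.2]
opening: 0.992
t: 30.5
eef_pos: [516.1, 12.7, 197.7]
tcp_rot: [3.14, -0.006, 0.13]
ft_force: [-0.1, -0.8, 0.5]
opening: 0.999
t 30.6 pos [516.9  10.6 197.9] rot [ 3.14  -0.006  0.128] op 0.997 F [-0.3 -0.4 -0.5]
  shift [ 98.4 173.5   3.7] turn 0.2 dist 200.0
```

View pics/c18.png

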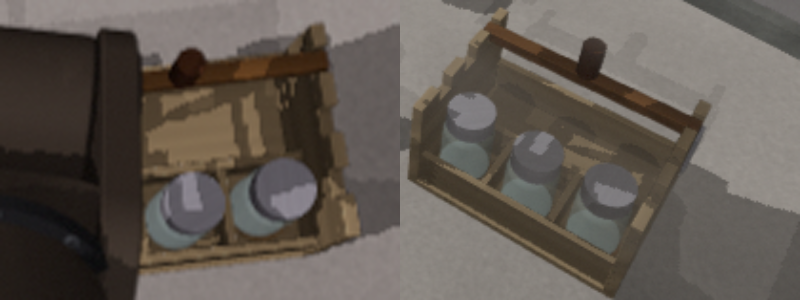

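```bash
python3 - <<'E'
from h import *
S=vision.read_camera('side')
for u,v,z in((71,111,99),(137,156,96),(209,191,99)): print(ray(S,290+u*.525,195+v*.5233,z).round(1))
for d in vision.find_in(S,'jar_a'): print(round(d['confidence'],2),world(S,d['at']).round())
go(636.7,-149,195)
E
python3 -m pendant '[[14,25,0,0],[28,50,0,0],[45,80,0,0],[62,110,0,0],[80,140,0,0],[92,162,2,0],[98,173,3,0],[98,173.5,3,0]]' 0; python3 -m pendant '[[0,0,0,0],[0,0,0,0]]' 0; python3 - <<'E'
from h import *
S=snap('side','s18.png')
cv2.imwrite('pics/c19.png',cv2.resize(S['pixels'][190:352,290:506],(800,600))[:,:,::-1])
go(636.7,-149,125.2)
E
```

```text
[528.9 -85.3  99. ]
[ 530.1 -164.9   96. ]
[ 540.4 -237.4   99. ]
0.79 [ 521. -163.   87.]
0.72 [519. -90.  83.]
0.67 [478.  70.  61.]
0.56 [435. 245.  60.]
t 30.7 pos [517.2   9.6 198. ] rot [ 3.14  -0.006  0.126] op 1.001 F [-0.3  0.6 -0.1]
  shift [ 98.5 172.4   3.9] turn 0.1 dist 199.0
t: 31.7
eef_pos: [636.1, -150.8, 195.4]
tcp_rot: [3.14, -0.006, 0.125]
ft_force: [-0.3, -0.3, 0.1]
opening: 0.999
t: 31.95
eef_pos: [635.8, -150.2, 195.6]
tcp_rot: [3.14, -0.006, 0.126]
ft_force: [-0.3, -0.8, -0.8]
opening: 1.003
t 32.0 pos [ 635.9 -150.2  195.7] rot [ 3.14  -0.006  0.126] op 1.002 F [ 0.3 -0.4 -0. ]
  shift [ 0.5 -1.2 70.5] turn 0.0 dist 71.0
```

View pics/c19.png

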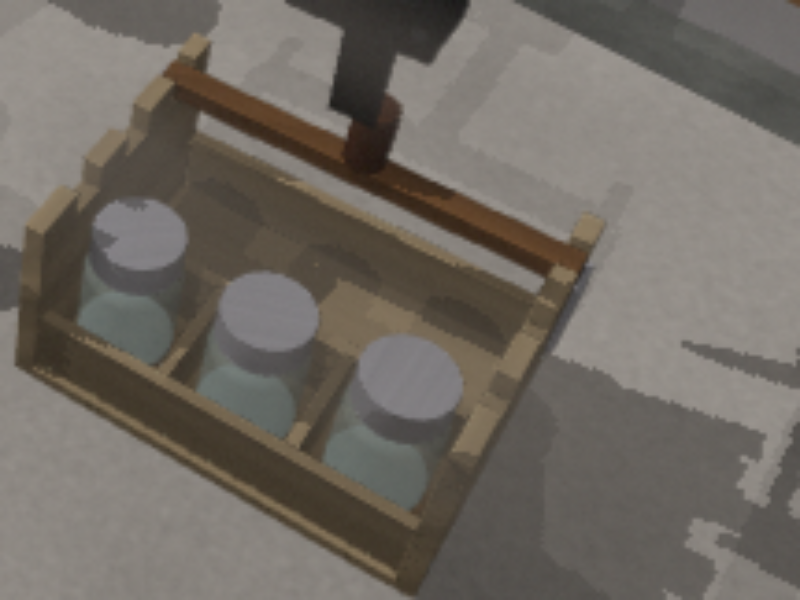

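```bash
python3 - <<'E'
from h import *
S=vision.read_camera('side')
for u,v,z in((138,235,99),(268,312,96),(408,377,99)): print(ray(S,290+u/3.704,190+v/3.704,z).round(1))
E
python3 -m pendant '[[0.5,-1,20,0],[0.5,-1,40,0],[0.5,-1,58,0],[0.5,-1,67,0],[0.5,-1,70,0],[0.5,-1,70,0]]' 0; python3 -m pendant '[[0,0,0,0],[0,0,0,0],[0,0,0,0],[0,0,0,0],[0,0,0,0],[0,0,0,0],[0,0,0,0],[0,0,0,0]]' 1;python3 -m pendant '[[0,0,0,0],[0,0,0,0],[0,0,0,0],[0,0,0,0]]' 1
```

```text
[528.1 -85.8  99. ]
[ 535.2 -162.3   96. ]
[ 546.8 -234.4   99. ]
t: 32.8
eef_pos: [636.9, -149.4, 126.0]
tcp_rot: [3.14, -0.006, 0.126]
ft_force: [-0.2, -0.6, -0.1]
opening: 1.001
t: 33.8
eef_pos: [636.9, -149.4, 125.9]
tcp_rot: [3.14, -0.006, 0.126]
ft_force: [1.4, -0.9, -0.6]
opening: 0.247
t: 34.3
eef_pos: [636.9, -149.4, 125.9]
tcp_rot: [3.14, -0.006, 0.126]
ft_force: [0.4, -0.4, 0.3]
opening: 0.249
```

```bash
python3 -m pendant '[[0,0,-12,0],[0,0,-25,0],[0,0,-35,0],[0,0,-35,0]]'; python3 -m pendant '[[-25,0,0,0],[-50,0,0,0],[-75,0,0,0],[-92,0,0,0],[-99,0,0,0],[-99,0,0,0]]'; python3 - <<'E'
from h import *
S=snap('side','s19.png')
go(538.5,-161.3,125.2)
cv2.imwrite('pics/c20.png',cv2.resize(S['pixels'][190:352,290:506],(800,600))[:,:,::-1])
E
```

```text
t: 34.8
eef_pos: [636.9, -149.3, 162.2]
tcp_rot: [3.139, -0.008, 0.126]
ft_force: [1.4, -0.8, -1.9]
opening: 0.25
t: 35.55
eef_pos: [538.7, -161.8, 161.4]
tcp_rot: [3.139, -0.008, 0.126]
ft_force: [-0.8, 0.7, -1.5]
opening: 0.244
t 35.6 pos [ 539.  -161.7  161.4] rot [ 3.139 -0.008  0.126] op 0.25 F [-0.9  0.  -2.1]
  shift [-0.8 -0.5 36.2] turn 0.0 dist 36.0
```

View pics/c20.png

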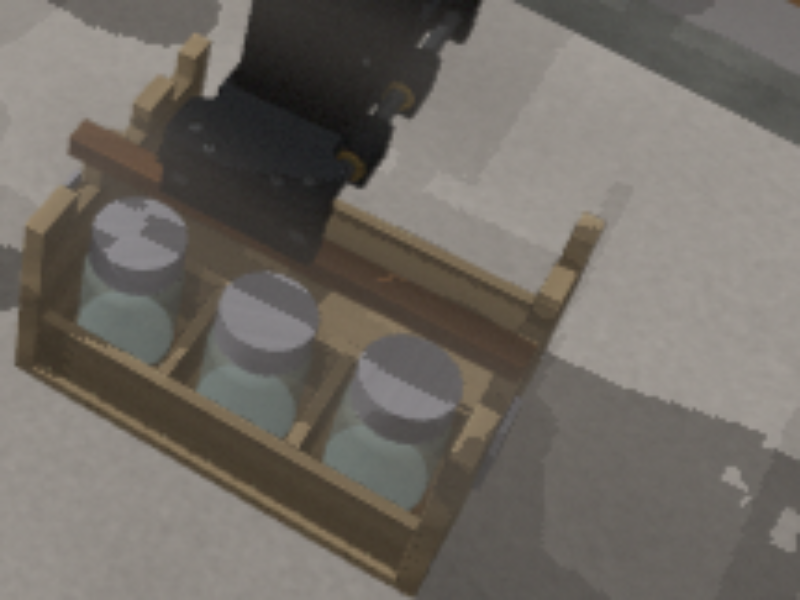

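```bash
python3 -m pendant '[[-0.5,0,8,0],[-0.5,0,14,0],[-0.5,0,18,0],[-0.5,0,22,0],[-0.5,0,25,0],[-0.5,0,25,0]]';  python3 -m pendant '[[0,0,4,0],[0,0,8,0],[0,0,10.5,0],[0,0,10.5,0]]'; python3 -c "
from h import *
go(538.5,-161.3,125.2)"
```

```text
t: 36.35
eef_pos: [538.6, -161.8, 136.2]
tcp_rot: [3.14, -0.007, 0.126]
ft_force: [-0.2, 0.2, -1.2]
opening: 0.245
t: 36.85
eef_pos: [538.9, -161.8, 125.9]
tcp_rot: [3.139, -0.008, 0.126]
ft_force: [0.2, 0.8, 3.0]
opening: 0.248
t 36.85 pos [ 538.9 -161.8  125.9] rot [ 3.139 -0.008  0.126] op 0.248 F [0.2 0.8 3. ]
  shift [-0.4 -0.5  0.7] turn 0.0 dist 1.0
```

Home, with light contact. Release, retreat and check.

```bash
python3 -m pendant '[[0,0,0,0],[0,0,0,0],[0,0,0,0],[0,0,0,0],[0,0,0,0],[0,0,0,0],[0,0,0,0],[0,0,0,0]]' 0; python3 -m pendant '[[0,0,0,0],[0,0,-30,0],[0,0,-60,0],[0,0,-85,0],[0,-40,-95,0],[0,-90,-95,0],[0,-140,-95,0],[0,-190,-95,0]]' 0;python3 -m pendant '[[0,-50,0,0],[0,-80,0,0],[0,-80,0,0]]' 0; python3 - <<'E'
from h import *
T=snap('top','t20.png');S=snap('side','s20.png')
a=cv2.resize(T['pixels'][140:245,315:455],(400,300),interpolation=cv2.INTER_CUBIC);b=cv2.resize(S['pixels'][195:352,290:500],(400,300))
c=cv2.resize(T['pixels'],(400,300));d=cv2.resize(S['pixels'],(400,300))
cv2.imwrite('pics/c21.png',np.vstack([np.hstack([a,b]),np.hstack([c,d])])[:,:,::-1])
go(0,0,0)
for n,p in(('T',T),('S',S)):
  for q in('knob','pots','scraper','rib'):
    for d in vision.find_in(p,q)[:1]: print(n,q,round(d['confidence'],2),world(p,d['at']).round())
E
```

```text
t: 37.85
eef_pos: [538.9, -161.8, 125.9]
tcp_rot: [3.139, -0.008, 0.126]
ft_force: [-0.4, -0.4, 0.2]
opening: 0.987
t: 38.85
eef_pos: [514.0, 28.3, 220.6]
tcp_rot: [3.139, -0.008, 0.125]
ft_force: [0.9, 0.8, -0.7]
opening: 0.995
t: 39.22
eef_pos: [503.6, 109.2, 220.5]
tcp_rot: [3.139, -0.008, 0.128]
ft_force: [-0.2, -0.6, -0.7]
opening: 1.003
t 39.33 pos [504.  107.4 220.4] rot [ 3.139 -0.008  0.126] op 1.0 F [ 1.   0.3 -0.2]
  shift [-515.3   42.7  216.3] turn 0.1 dist 560.0
T knob 0.97 [ 544. -154.  122.]
T pots 0.92 [759. 150.  64.]
T scraper 0.34 [ 537. -155.  120.]
T rib 0.81 [724. 321.   5.]
S knob 0.67 [ 530. -167.  122.]
S pots 0.67 [736. 150.  69.]
S scraper 0.8 [347. 175.   5.]
S rib 0.86 [723. 321.   5.]
```

View pics/c21.png

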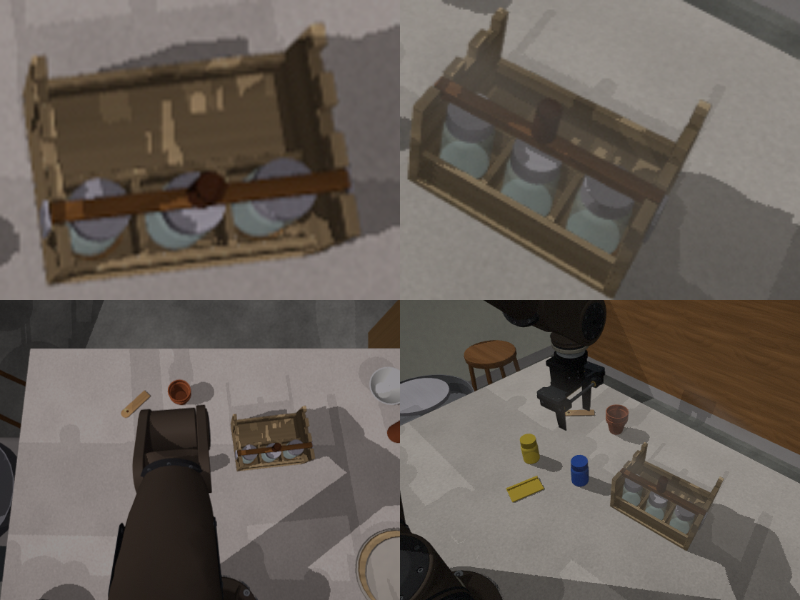

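The bar lies in the front notch over all three upright jars. Rib, pots and scraper haven't moved, and the gripper is clear. Handing in.

```bash
python3 -c "
from h import *
print(job.job_done())"
```

```text
the job is handed in; nothing more can be done
None
```

I parked the keeper bar in the back notch, stood the two clear jars on the cork mats in the two outer cells, then put the bar back home in the front notch. I handed the job in at about 39 s of the 72 s allowed; no verdict was reported.

- **Jars:** each met its mat at the height expected for a jar standing on it. The cameras put both within about 5 mm of their mat centres, and all three jars look upright.
- **Bar:** in the front notch I let it go at 125.9 mm tool height, against 125.2 mm when I first gripped it at home. The picture shows it fully down over the lids. The slide position inside the notch is known only to about 3 mm, by estimate from the tool position and the images.
- **Left alone:** rib, pots and scraper were found about where they started, and the middle jar is still upright in its cell. The side camera put the pots at x = 736 mm against 759 mm from the top camera. I trusted the top reading because it matches the start; the side network found no pots at the start to compare with. I did not reach for the blue or yellow jar.
- **Disagreements:**
  - The side and top cameras differ by 3 to 6 mm in y around the crate.
  - The first jar was gripped slightly low, at an opening of 0.54 against 0.52 for the second, but it seated normally.
  - The scraper was hidden from the top camera in the final check, where the network pointed at the bar instead with low confidence. The side camera confirmed it.

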